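# Set and lock the air regulator

### The job

On the larger of the two air regulators on the desk, turn the knob clockwise until its white pointer stands at the long tick of the dial plate, and then pull the knob straight up as far as it goes, so that it is locked out at that setting. Let go of it, and leave the smaller regulator's knob as it is.

Things in the scene. Friction and masses are not known exactly. Their poses are not given: they have to be found in the camera images.
- regulator: Larger regulator, fixed: grey block 110 (x) x 120 (y) x 54 mm high, yawed up to 0.35 rad; gauge on its front (-x), brass stubs on its sides. Origin: centre of the underside, z up. On top, on the axis through the origin: round plate of radius 52 mm (top at 58 mm), collar of radius 27 (top at 64), black knob. The plate has short thin ticks and one long broad one (21 x 6 mm), the mark.
- regulator_dial (a joint): Turn of the large knob, rad, stops at -0.75 and 1.05; grows clockwise seen from above. At 0 its pointer (white line on the bar's top, white nose below it, at one end of the bar) points along the block's -x, over the gauge; at value v it lies at pi - v counter-clockwise from the block's +x. The long tick is at 0.60. Starts in -0.60 to -0.05. Friction 0.06 N m; stays where left.
- regulator_lock (a joint): How far the large knob is pulled up, m: 0 down (start), 0.015 fully out at its stop; takes about 6 N, stays where left. Down, the knob has a round skirt of radius 24 mm from 64 to 72 mm above the block's origin and on it an upright grip bar, 46 mm long (through the axis, along the pointer), 14 mm thick, from 72 to 108 mm above the origin.
- small_pointer (a point): Top of the pointer end of the smaller regulator's knob, 76 mm above the desk, 16 mm from that knob's axis. The smaller regulator is the same build at 0.7 of the size (77 x 84 mm block, bar 32 mm long, 10 mm thick), fixed 0.22 to 0.47 m to the left or right of the large one; leave it alone.
Mind the look-alikes: they are no part of the job. Leave any orange or purple look-alike of the regulator alone.

How it is judged (in metres and radians):
On the way:
1. the large knob's pointer is at the long tick while the knob is still down (value of joint regulator_dial between 0.42 and 0.78 rad and value of joint regulator_lock below 0.004 m), for 0.2 s.
At the end, for the whole second after the job is handed in: The large regulator's knob is pulled out (at least 11 of its 15 mm) with its pointer within 0.18 rad (10 degrees) of the long tick, at rest, and the smaller regulator's knob is as it was (pointer end within 8 mm) (value of joint regulator_dial between 0.42 and 0.78 rad and value of joint regulator_lock above 0.011 m and distance of small_pointer from where it was at the start of the episode below 0.008 m and velocity of joint regulator_dial between -0.05 and 0.05 rad/s and velocity of joint regulator_lock between -0.005 and 0.005 m/s); the robot touches nothing.
It fails at once if the smaller regulator's knob is turned or pulled (distance of small_pointer from where it was at the start of the episode above 0.008 m).
It also fails if it takes over 32 s, if anything falls off the work surface, if the arm or the gripper's body presses on something with over 40 N, if the wrist force passes 120 N, or if a joint passes its speed limit or range.

### The arm

A 6-joint arm with a two-finger parallel gripper is mounted at the origin on a cart in front of the work surface, level with it; the furniture and walls round the work are solid. World frame = base frame: x ahead of the robot, y to its left, z up, the work surface at z = 0. Lengths are in m, angles in degrees, forces in N, time in s.
With the tool pointing down it reaches from about 0.275 to 0.85 m from the base axis. Payload 5.2 kg.
Tool frame: the origin (TCP) lies midway between the tips of the shut fingers; the grasp point (between the pads) lies 19 mm behind it; z points along the fingers, y is the line along which they close (so a half turn about z gives the same grasp; the last joint's range is limited). The gripper opens to 85 mm and grips with 20 to 120 N. Pads are 22 mm wide; open, the fingers measure 114 mm over their backs; the gripper's body (76 mm by 85 mm) begins 54 mm behind the grasp point. The pads swing forward as they close: fully open they stand 13 mm farther back than shut.
Start: joints at [-84.328, 14.817, 87.949, -0, 77.235, -11.62], TCP at [0.164, -0.525, 0.231] pointing down, gripper open.
Joint ranges: [-179.93, 179.93], [-52.35, 119.4], [10.71, 147.94], [-69.91, 249.91], [12.55, 155.21], [-178.61, 178.61]. Speed limits (degrees/s): [147.25, 147.25, 180, 180, 180, 180].

### API

Orientations are given as a 3x3 rotation matrix whose columns are the frame's x, y, z axes.
In Python, from cell import manip gives the robot as it stands.
- The arm moves only by the tool servo_tool, never from a script. Its argument "motion" is a list that holds one entry, the list of rows, each a list of 6 numbers: the shift along the tool's x, y, z in cm, then the turn, a rotation vector about the tool's x, y, z in rad. In form: [[[x, y, z, ax, ay, az], ...]]. A call has 1 to 10 rows; each row is the pose to reach, as a shift and turn from the pose commanded when the call began, along the tool's axes at that moment; what a row does not reach only later rows make up. A row lasts 1/12 s, in which the tool goes at most 41.7 mm and 7.16 degrees, less where a joint would pass 70% of its speed; a pose out of reach is approached as far as the arm can. A call with a gripper value outside its range is refused whole. "claw" is the finger opening in cm, from 0 to 8.54, set as the call begins (left out, the last holds). The fingers move at their own pace and stop on an object; "force" is the grip in N (left out, the last holds). Time passes only in rows, so rows that repeat a pose let the fingers close. It gives the time, the measured TCP pose, the force, the opening and the grip force at its end, in the units of the state.
- manip.state(): the state, without advancing time (a new reading comes with each control period).
- manip.read_camera(name): name is "scene" or "top" or "wrist"; returns the picture (400x640x3 uint8, red, green, blue); there is no depth.
- manip.get_calibration(name): a dict with "fx", "fy", "cx", "cy" (pixels), "rvec" (rotation vector, rad) and "tvec" (3), from world to camera coordinates, as OpenCV has them; the wrist camera has in their place "hand_eye" (4x4, takes a point from camera to tool coordinates, whose origin is the TCP and whose axes are the flange's). Camera axes: x right, y down, z forward; pixel columns grow to the right and rows downward; lengths in m; the calibration is good to about 2 mm. A picture is of the moment at which its call begins: read the wrist's pose just before it. get_calibration takes no time and is no camera call.
- manip.hand_in(): hands the job in; it is judged then, once.
Trained networks look in the newest picture that a camera, given by its name, has taken for a name from the list of things; names that differ only in an ending like _2 or _b are one class to them, and where a whole thing is asked for, a point or a joint stands for the part that bears it (a point fixed in the world has none). Each returns a list of dicts, best first, with "p" (0 to 1); they miss things now and then, are a little off and sometimes report something else, mostly with a low value. They report only what shows in the picture. A call takes as long as a camera call. They do not tell look-alikes from the thing itself.
- manip.spot_in(camera, label): "extent" ([left, top, right, bottom] as shares, 0 to 1, of the picture: columns of its width, rows of its height, round what is visible of it).
- manip.trace(camera, label): "pixels" (400x640 bool, what is visible of it) and "extent" ([left, top, right, bottom] as shares, 0 to 1, of the picture: columns of its width, rows of its height, round what is visible of it).
- manip.spot_point(camera, label): "position" ([column, row] as shares, 0 to 1, of the picture: columns of its width, rows of its height: a listed point, or the origin of a listed thing).
The state is a dict: "clock": time; "joint_positions": joint angles; "dq": joint speeds; "joint_torque": joint torques, N m; "ee_pos": TCP position; "orientation": TCP orientation; "ft_force": force on the tool from outside, world axes, zero at the start; "moment": the same for the moment, N m; "grip_width": finger opening in m; "grip_force": force on a finger pad.
Only numpy, scipy, OpenCV 4.12 (cv2) and the standard library are available. Lean on these libraries where they do the work, as an engineer would, in place of code of your own. Each camera call takes 0.05 s, during which the arm holds its last target. There are 200 camera calls.

## Working session

There is one attempt and no reset: what is moved stays moved. The work goes in short steps, Python scripts to look and compute and a tool call to move; the robot and the scene stay as the last step left them, time stands still between calls to the robot, and variables do not carry over. Pictures are saved under pics/ and viewed, at most 10 in all, crops included, and the job is handed in when it is done.

Besides the shell and the picture viewer there is one more tool, called after "Request:" by a JSON object that holds its "method" and its "body", one argument or row to a line. servo_tool: Moves the arm, as the interface text tells. Its arguments: {"type":"object","properties":{"motion":{"type":"array","items":{"type":"array","items":{"type":"array","items":{"type":"number"}}}},"claw":{"type":"number"},"force":{"type":"number"}},"required":["motion"]}

```bash
mkdir -p pics; python3 - <<'E'
from cell import manip
import cv2,numpy as np
for c in ("top","scene"):
    im=manip.read_camera(c); cv2.imwrite(f"pics/{c}0.png",im[:,:,::-1])
    k=manip.get_calibration(c); print(c,{a:np.round(b,4).tolist() for a,b in k.items()})
    for l in("regulator","regulator_dial","small_pointer"):
        print(l,[(round(d['p'],2),np.round(np.array(d['extent'])*[640,400,640,400]).tolist()) for d in manip.spot_in(c,l)])
    for l in("regulator","small_pointer"):
        print(l,[(round(d['p'],2),np.round(np.array(d['position'])*[640,400],1).tolist()) for d in manip.spot_point(c,l)])
E
```

```text
top {'fx': 511.4317, 'fy': 511.4317, 'cx': 317.5551, 'cy': 197.4042, 'rvec': [2.1679, -2.1961, 0.0672], 'tvec': [0.0215, 0.4428, 1.2263]}
regulator [(0.8, [205.0, 144.0, 270.0, 198.0]), (0.75, [289.0, 170.0, 348.0, 227.0]), (0.7, [365.0, 225.0, 430.0, 283.0]), (0.35, [222.0, 157.0, 249.0, 180.0])]
regulator_dial [(0.83, [223.0, 160.0, 248.0, 180.0]), (0.57, [305.0, 189.0, 326.0, 210.0]), (0.53, [392.0, 241.0, 412.0, 267.0])]
small_pointer [(0.73, [419.0, 179.0, 431.0, 189.0])]
regulator [(0.87, [241.6, 174.2]), (0.69, [401.5, 251.1]), (0.56, [319.1, 198.2])]
small_pointer [(0.54, [426.3, 189.4])]
scene {'fx': 428.8196, 'fy': 428.8196, 'cx': 315.4945, 'cy': 195.7567, 'rvec': [0.8252, -2.5072, 1.1507], 'tvec': [0.3465, 0.2314, 0.781]}
regulator [(0.94, [184.0, 222.0, 267.0, 294.0]), (0.67, [275.0, 187.0, 342.0, 246.0]), (0.49, [372.0, 181.0, 382.0, 212.0])]
regulator_dial [(0.57, [297.0, 189.0, 322.0, 212.0]), (0.56, [208.0, 226.0, 238.0, 254.0])]
small_pointer [(0.46, [351.0, 141.0, 365.0, 158.0])]
regulator [(0.79, [226.5, 262.2]), (0.66, [309.1, 226.2])]
small_pointer [(0.7, [360.4, 144.5])]
```

View pics/top0.png

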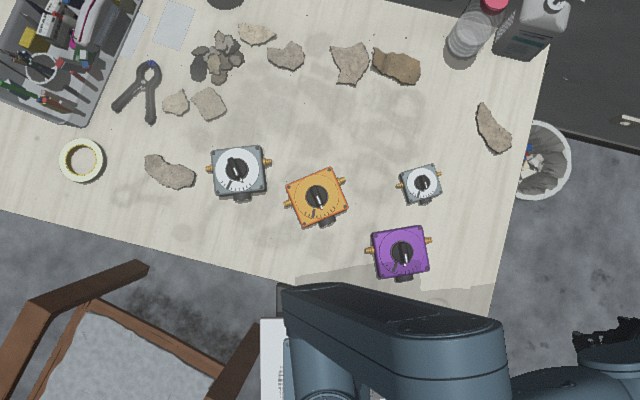

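View pics/scene0.png

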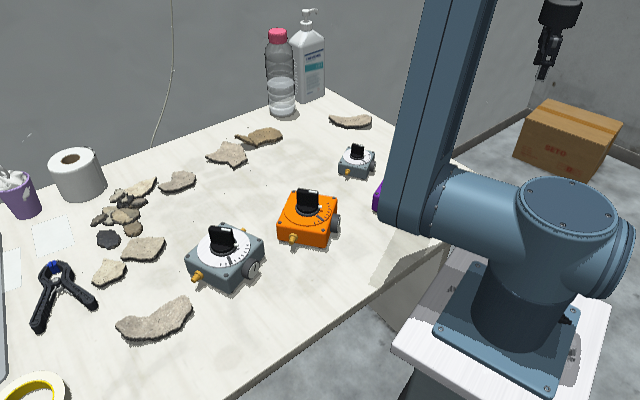

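Top view candidates are the grey/white large one at (238,171), the grey small one at (420,183), the orange one at (316,196) and the purple one at (402,251). The target is the grey one at (238,171): it is the larger of the two grey blocks, and orange and purple are decoys. Next I'll rectify an enlarged crop at plate height to measure it.

```bash
cat > h.py <<'E'
from cell import manip
import cv2,numpy as np
def cam(c):
    k=manip.get_calibration(c); R=cv2.Rodrigues(np.array(k['rvec'],float))[0]; t=np.array(k['tvec'],float)
    K=np.array([[k['fx'],0,k['cx']],[0,k['fy'],k['cy']],[0,0,1]]); return K,R,t
def ray(c,px,z,pose=None):
    K,R,t=cam(c); o=-R.T@t; d=R.T@np.linalg.inv(K)@[px[0],px[1],1]; return o+d*(z-o[2])/d[2]
def H(c,z):  # world xy at height z -> pixel
    K,R,t=cam(c); return K@np.c_[R[:,0],R[:,1],R[:,2]*z+t]
def rect(im,Hw,c,half,n):  # up=+x, left=+y
    s=2*half/n; A=np.array([[0,-s,c[0]+half],[-s,0,c[1]+half],[0,0,1]])
    return cv2.warpPerspective(im,Hw@A,(n,n),flags=cv2.INTER_CUBIC|cv2.WARP_INVERSE_MAP)
E
python3 - <<'E'
from h import *
im=cv2.imread("pics/top0.png")
for n,p,z in(("large",(238,171),.058),("small",(421,183),.04),("orange",(317,196),.058),("purple",(402,251),.058)): print(n,ray("top",p,z).round(3))
m=(im.min(2)>215).astype(np.uint8); m[:, :200]=0; 
sub=np.zeros_like(m); sub[145:200,206:270]=m[145:200,206:270]
n,l,s,ce=cv2.connectedComponentsWithStats(sub); i=1+s[1:,4].argmax(); print(s[i])
hull=cv2.convexHull(np.argwhere(l==i)[:,::-1].astype(np.float32)); w=np.array([ray("top",p,.058)[:2] for p in hull[:,0]],np.float32)
print(cv2.minEnclosingCircle(w)); e=cv2.fitEllipse(w); print(e)
c=e[0]
cv2.imwrite("pics/r.png",rect(im,H("top",.058),c,.1,600))
E
```

```text
large [0.505 0.202 0.058]
small [ 0.472 -0.231  0.04 ]
orange [0.443 0.017 0.058]
purple [ 0.313 -0.179  0.058]
[234 168   3   6   6]
((0.5061905980110168, 0.20921063423156738), 0.00650772312656045)Traceback (most recent call last):
  File "<stdin>", line 8, in <module>
cv2.error: OpenCV(4.12.0) /io/opencv/modules/imgproc/src/shapedescr.cpp:361: error: (-201:Incorrect size of input array) There should be at least 5 points to fit the ellipse in function 'fitEllipseNoDirect'
```

```bash
python3 - <<'E'
from h import *
im=cv2.imread("pics/top0.png"); print(im[165:180:3,212:262:4].min(2))
c=(.505,.203)
cv2.imwrite("pics/r.png",rect(im,H("top",.058),c,.1,600))
E
```

```text
[[116 209 212 211  64  70  51  75  75 211 210 212 135]
 [ 96 212 209 214  67  72  62  71  77 106 211 208 134]
 [ 69 213 209 213  66  60 161  63  79 125 213 211 146]
 [186 210 209 213  61  67 211  54  56 210 210 213 149]
 [184 162 208 212 157  67  52  80  96 211 211 212 149]]
```

View pics/r.png

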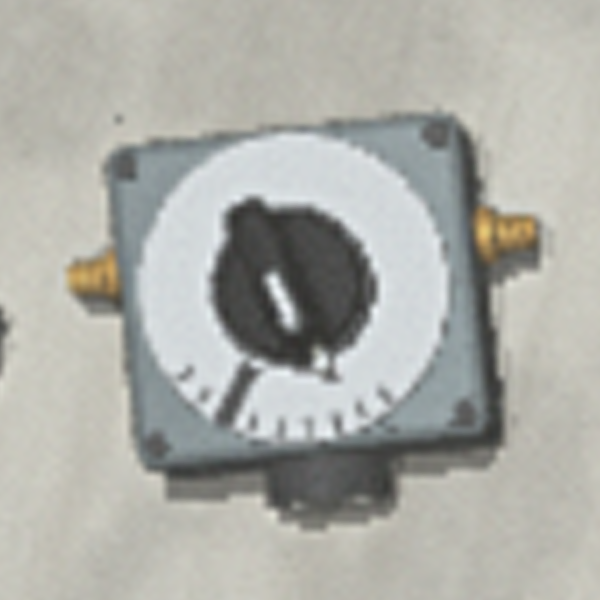

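The rectified crop, at 3 px/mm, confirms the grey/white unit is the target. The plate's centre is (293,286) with radius 156 px = 52 mm, which matches. The long tick is at (236,393) and the white line runs (268,275) to (292,328), with its nose at (325,360). From these, the centre is about (0.510, 0.205), yaw about 6°, the pointer at 204° and the tick at 152°. The knob therefore has to turn about 52° clockwise.

```bash
cat > g.py <<'E'
from h import *
from scipy.spatial.transform import Rotation as Ro
import sys
def delta(p,yaw):  # yaw deg of tool y (closing line), tool down
    s=manip.state(); R=np.array(s['orientation']); a=np.radians(yaw)
    y=np.array([np.cos(a),np.sin(a),0]); z=np.array([0,0,-1.]); T=np.c_[np.cross(y,z),y,z]
    print("pos",np.round(s['ee_pos'],4),"yaw_y",np.degrees(np.arctan2(R[1,1],R[0,1])).round(1),"j",np.round(s['joint_positions'],1),"t",s['clock'])
    print("d cm",(R.T@(np.array(p)-s['ee_pos'])*100).round(2),"rot",Ro.from_matrix(R.T@T).as_rotvec().round(3))
E
python3 - <<'E'
from g import *
print(np.round(manip.state()['orientation'],3))
delta((.51,.205,.23),114.4); delta((.51,.205,.23),-65.6)
print({k:np.round(v,4).tolist() for k,v in manip.get_calibration("wrist").items()})
E
```

```text
[[ 0.955  0.297 -0.   ]
 [ 0.297 -0.955 -0.   ]
 [-0.     0.    -1.   ]]
pos [ 0.1635 -0.5251  0.2313] yaw_y -72.7 j [-84.3  14.8  87.9  -0.   77.2 -11.6] t 0.6
d cm [ 54.79 -59.42   0.13] rot [ 0.    -0.     3.017]
pos [ 0.1635 -0.5251  0.2313] yaw_y -72.7 j [-84.3  14.8  87.9  -0.   77.2 -11.6] t 0.6
d cm [ 54.79 -59.42   0.13] rot [ 0.     0.    -0.124]
{'fx': 336.0191, 'fy': 336.0191, 'cx': 320.3349, 'cy': 203.2391, 'hand_eye': [[-0.0001, -0.9463, -0.3233, 0.0831], [1.0, 0.0, -0.0003, 0.001], [0.0003, -0.3233, 0.9463, -0.1432], [0.0, 0.0, 0.0, 1.0]]}
```

Request:
{"method": "servo_tool", "body": {
  "motion": [
    [[1.4,-1.5,0,0,0,0],[4,-4.3,0,0,0,0],[6.5,-7,0,0,0,-0.03],[9,-9.8,0,0,0,-0.06],[11.5,-12.5,0,0,0,-0.09],[14,-15.2,0,0,0,-0.12],[16.5,-17.9,0,0,0,-0.124],[19,-20.6,0,0,0,-0.124],[21.5,-23.3,0,0,0,-0.124],[24,-26,0,0,0,-0.124]]
  ],
  "claw": 8.5
}}

```text
clock: 1.43
ee_pos: [0.3157, -0.204, 0.2316]
orientation: [[0.911, 0.412, 0.001], [0.412, -0.911, -0.001], [0.0, 0.001, -1.0]]
ft_force: [0.4, -0.1, -1.1]
grip_width: 0.0848
grip_force: 0.0
```

```bash
python3 - <<'E'
from g import *
delta((.51,.205,.21),-65.6)
E
```

```text
pos [ 0.3157 -0.204   0.2316] yaw_y -65.6 j [-50.   -3.9 109.    0.   74.8  15.6] t 1.4333
d cm [ 34.56 -29.25   2.15] rot [ 0.001 -0.    -0.001]
```

Request:
{"method": "servo_tool", "body": {
  "motion": [
    [[3,-2.5,0,0,0,0],[6,-5.1,0,0,0,0],[9,-7.6,0,0,0,0],[12,-10.2,0,0,0,0],[15,-12.7,0,0,0,0],[18,-15.2,0,0,0,0],[21,-17.8,0.5,0,0,0],[24,-20.3,1,0,0,0],[27,-22.9,1.5,0,0,0],[30,-25.4,2,0,0,0]]
  ]
}}

```text
clock: 2.27
ee_pos: [0.4841, 0.152, 0.2113]
orientation: [[0.91, 0.414, 0.001], [0.414, -0.91, -0.0], [0.001, 0.0, -1.0]]
ft_force: [0.1, 0.4, 0.6]
grip_width: 0.0851
grip_force: 0.0
```

Request:
{"method": "servo_tool", "body": {
  "motion": [
    [[2.5,-2.1,0,0,0,0],[4,-3.4,0,0,0,0],[4.5,-3.8,0,0,0,0],[4.5,-3.8,0,0,0,0],[4.5,-3.8,0,0,0,0]]
  ]
}}

```text
clock: 2.68
ee_pos: [0.5085, 0.2024, 0.2111]
orientation: [[0.91, 0.414, -0.001], [0.414, -0.91, -0.001], [-0.001, 0.0, -1.0]]
ft_force: [0.1, -0.1, -0.1]
grip_width: 0.0849
grip_force: 0.0
```

```bash
cat >> g.py <<'E'
def wristH(z):
    s=manip.state(); k=manip.get_calibration("wrist"); X=np.eye(4); X[:3,:3]=s['orientation']; X[:3,3]=s['ee_pos']
    W=np.linalg.inv(X@np.array(k['hand_eye'])); K=np.array([[k['fx'],0,k['cx']],[0,k['fy'],k['cy']],[0,0,1]])
    return K@np.c_[W[:3,0],W[:3,1],W[:3,2]*z+W[:3,3]]
E
python3 - <<'E'
from g import *
delta((.51,.205,.079),-65.6)
A,B=wristH(.058),wristH(.108); im=manip.read_camera("wrist")[:,:,::-1].copy(); cv2.imwrite("pics/w0.png",im)
# left: raw; right: plane of bar top and plate, rectified about (.51,.205)
out=np.hstack([rect(im,A,(.51,.205),.065,390),rect(im,B,(.51,.205),.065,390)]); cv2.imwrite("pics/w1.png",out)
E
```

```text
pos [0.5085 0.2024 0.2111] yaw_y -65.6 j [10.  15.4 90.1 -0.  74.6 75.6] t 2.6833
d cm [ 0.25 -0.18 13.21] rot [0.    0.001 0.001]
```

View pics/w1.png

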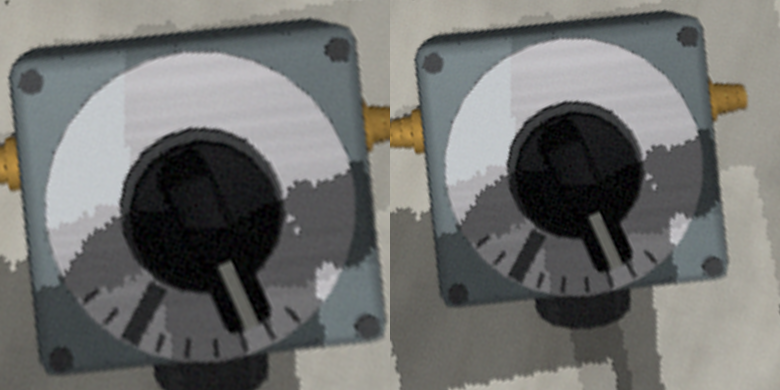

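Request:
{"method": "servo_tool", "body": {
  "motion": [
    [[0,-0.2,2,0,0,0.04],[0,-0.2,4.5,0,0,0.04],[0,-0.2,7,0,0,0.04],[0,-0.2,9.5,0,0,0.04],[0,-0.2,11.5,0,0,0.04],[0,-0.2,12.6,0,0,0.04],[0,-0.2,13.2,0,0,0.04],[0,-0.2,13.2,0,0,0.04],[0,-0.2,13.2,0,0,0.04]]
  ]
}}

```text
clock: 3.48
ee_pos: [0.5088, 0.2043, 0.0802]
orientation: [[0.927, 0.376, 0.001], [0.376, -0.927, 0.0], [0.001, 0.0, -1.0]]
ft_force: [0.3, 0.5, 0.7]
grip_width: 0.0855
grip_force: 0.0
```

Request:
{"method": "servo_tool", "body": {
  "motion": [
    [[0,0,0,0,0,0],[0,0,0,0,0,0],[0,0,0,0,0,0],[0,0,0,0,0,0],[0,0,0,0,0,0],[0,0,0,0,0,0],[0,0,0,0,0,0],[0,0,0,0,0,0],[0,0,0,0,0,0],[0,0,0,0,0,0]]
  ],
  "claw": 0.5,
  "force": 30
}}

```text
clock: 4.32
ee_pos: [0.5082, 0.2051, 0.0796]
orientation: [[0.927, 0.376, 0.0], [0.376, -0.927, 0.001], [0.001, -0.0, -1.0]]
ft_force: [-1.7, 3.8, 5.0]
grip_width: 0.0138
grip_force: 31.1
```

Request:
{"method": "servo_tool", "body": {
  "motion": [
    [[0,-0.1,0,0,0,0.05],[0,-0.1,0,0,0,0.15],[0,-0.1,0,0,0,0.25],[0,-0.1,0,0,0,0.35],[0,-0.1,0,0,0,0.45],[0,-0.1,0,0,0,0.55],[0,-0.1,0,0,0,0.65],[0,-0.1,0,0,0,0.75],[0,-0.1,0,0,0,0.83],[0,-0.1,0,0,0,0.87]]
  ]
}}

```text
clock: 5.15
ee_pos: [0.508, 0.2035, 0.0796]
orientation: [[0.883, -0.468, 0.0], [-0.468, -0.883, -0.004], [0.002, 0.003, -1.0]]
ft_force: [-1.4, -7.3, 6.0]
grip_width: 0.0138
grip_force: 31.5
```

Request:
{"method": "servo_tool", "body": {
  "motion": [
    [[0,0,0,0,0,0],[0,0,0,0,0,0],[0,0,0,0,0,0],[0,0,0,0,0,0]]
  ]
}}

```text
clock: 5.48
ee_pos: [0.5081, 0.2035, 0.0796]
orientation: [[0.885, -0.465, 0.0], [-0.465, -0.885, -0.003], [0.002, 0.003, -1.0]]
ft_force: [-1.1, -6.1, 6.0]
grip_width: 0.0134
grip_force: 31.3
```

```bash
python3 - <<'E'
from g import *
delta((.51,.205,.095),-118)
A=wristH(.058); im=manip.read_camera("wrist")[:,:,::-1].copy()
t=manip.read_camera("top")[:,:,::-1].copy()
out=np.hstack([rect(im,A,(.508,.204),.065,390),rect(t,H("top",.07),(.508,.204),.08,390)]); cv2.imwrite("pics/w2.png",out)
E
```

```text
pos [0.5081 0.2035 0.0796] yaw_y -117.7 j [ 10.3  23.1  99.4  -0.2  57.5 128.1] t 5.4833
d cm [ 0.1  -0.21 -1.54] rot [ 0.003 -0.002  0.005]
```

View pics/w2.png

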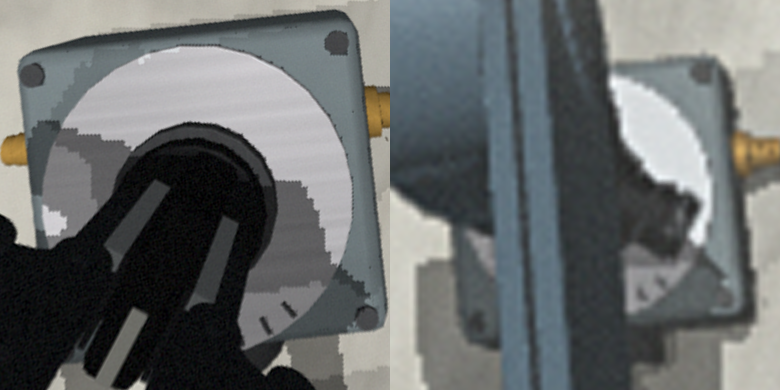

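The wrist crop shows the bar held in the fingers and its white line at (120,345), pointing lower-left toward the now covered long tick. The tool's yaw puts the bar at 152°, as planned. Next is the pull up.

Request:
{"method": "servo_tool", "body": {
  "motion": [
    [[0,0,-0.2,0,0,0],[0,0,-0.4,0,0,0],[0,0,-0.6,0,0,0],[0,0,-0.8,0,0,0],[0,0,-1.0,0,0,0],[0,0,-1.2,0,0,0],[0,0,-1.35,0,0,0],[0,0,-1.5,0,0,0],[0,0,-1.6,0,0,0],[0,0,-1.6,0,0,0]]
  ],
  "force": 50
}}

```text
clock: 6.42
ee_pos: [0.508, 0.2036, 0.0943]
orientation: [[0.885, -0.465, -0.001], [-0.465, -0.885, -0.003], [0.001, 0.003, -1.0]]
ft_force: [0.7, -4.6, -3.7]
grip_width: 0.0132
grip_force: 52.0
```

Request:
{"method": "servo_tool", "body": {
  "motion": [
    [[0,0,-0.1,0,0,0],[0,0,-0.2,0,0,0],[0,0,-0.3,0,0,0],[0,0,-0.3,0,0,0]]
  ]
}}

```text
clock: 6.75
ee_pos: [0.5077, 0.2036, 0.095]
orientation: [[0.885, -0.465, -0.002], [-0.465, -0.885, -0.003], [-0.0, 0.004, -1.0]]
ft_force: [7.5, -4.1, -19.7]
grip_width: 0.0136
grip_force: 49.9
```

The knob is at its stop: the force climbs and z has stopped moving. I'll relax the pull, let go and rise.

Request:
{"method": "servo_tool", "body": {
  "motion": [
    [[0,0,0.2,0,0,0],[0,0,0.2,0,0,0]]
  ]
}}

```text
clock: 6.92
ee_pos: [0.5079, 0.2037, 0.0948]
orientation: [[0.885, -0.465, -0.001], [-0.465, -0.885, -0.003], [0.001, 0.004, -1.0]]
ft_force: [2.5, -4.1, -6.5]
grip_width: 0.0135
grip_force: 52.0
```

Request:
{"method": "servo_tool", "body": {
  "motion": [
    [[0,0,0,0,0,0],[0,0,0,0,0,0],[0,0,0,0,0,0],[0,0,0,0,0,0],[0,0,0,0,0,0],[0,0,0,0,0,0],[0,0,0,0,0,0],[0,0,0,0,0,0]]
  ],
  "claw": 6
}}

```text
clock: 7.58
ee_pos: [0.5078, 0.2057, 0.0964]
orientation: [[0.885, -0.465, 0.0], [-0.465, -0.885, 0.0], [0.0, -0.0, -1.0]]
ft_force: [0.2, -0.4, 0.2]
grip_width: 0.0603
grip_force: 0.0
```

Request:
{"method": "servo_tool", "body": {
  "motion": [
    [[0,0,-1,0,0,0],[0,0,-3,0,0,0],[0,0,-5,0,0,0],[0,0,-7.5,0,0,0],[0,0,-10,0,0,0],[0,0,-11,0,0,0],[0,0,-11,0,0,0],[0,0,-11,0,0,0]]
  ]
}}

```text
clock: 8.25
ee_pos: [0.5077, 0.2056, 0.2064]
orientation: [[0.885, -0.465, 0.001], [-0.465, -0.885, 0.0], [0.001, -0.001, -1.0]]
ft_force: [-0.7, 1.1, -1.0]
grip_width: 0.0599
grip_force: 0.0
```

```bash
python3 - <<'E'
from g import *
print(manip.state()['clock'])
A,B=wristH(.058),wristH(.123); im=manip.read_camera("wrist")[:,:,::-1].copy()
t=manip.read_camera("scene")[:,:,::-1]
out=np.hstack([rect(im,A,(.508,.204),.065,390),cv2.resize(t[200:310,170:280],(390,390),interpolation=2)]); cv2.imwrite("pics/w3.png",out)
E
```

```text
8.25
```

View pics/w3.png

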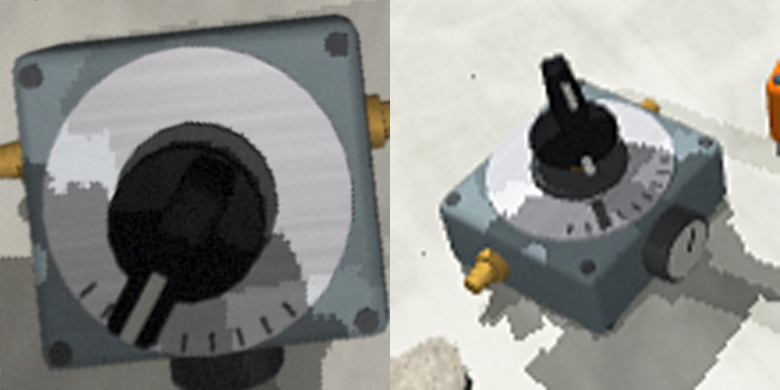

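The wrist view shows the white line, (157,278) to (125,340), at 153° and lying over the long tick. The scene view shows the knob standing out above its collar, with the nose above the long tick at (600,212).

```bash
python3 -c "
from cell import manip
print(manip.hand_in())"
```

```text
the job is handed in; nothing more can be done
None
```

The large regulator's knob is turned to the long tick, pulled up to its stop and released; I never moved the arm near the smaller regulator's knob, and the job is handed in (no verdict came back).

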